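Clamp the docked reagent carrier, release its two catches and hold its gate wide

TASK

The reagent carrier stands loose in its dock beside the microscope: first throw the dock's toggle clamp right over centre, so that it locks its rubber tip down on the carrier's sill and the pull on the gate cannot drag the carrier out. Then squeeze the two thumb tabs of the catch on the roof fully together and leave it drawn, and after that squeeze the tabs of the sprung catch on top of the gate and, keeping them squeezed, swing the gate out past its half-way check to its stop. Finish while still holding the gate wide open with the gripper (it swings back if let go) so that the bottles can be lifted out; keep the bottles standing, the carrier seated and clamped, and the things around it where they are.

Things in the scene. Friction and masses are not known exactly. Their poses are not given: they have to be found in the camera images.
- dock: dock fixed to the desk: grey baseplate 212 x 280 mm, 12 mm thick, with 14 mm high aluminium fences behind and at both sides, open to the front (-x, the robot's side); a tongue at its front right carries the toggle clamp. Origin: on the desk, under the middle of the seated carrier. Axes: x from front to back, y left, z up.
- clamp_grip (a point): point on the axis of the black ribbed sleeve of the clamp's handle, 24 mm from its inner end; the sleeve is 18 mm thick and 64 mm long with its round ends. Open, it leans up and to the back, the clamp arm standing up; thrown over to the front and down by 108 degrees in the dock's x-z plane at y = -95 mm, it lies 8 degrees from level, pointing to the front. It turns freely between two pads.
- clamp_over (a point): fixed point of the dock on the way of clamp_grip, half-way over. Dock x, z (mm) that clamp_grip passes: (-103, 105), (-115, 112), (-125, 117), (-137, 120), (-146, 121), (-154, 120), (-160, 118), (-166, 114), (-170, 110), (-174, 102), (-179, 89), (-182, 78), (-184, 70). Locked at the last.
- clamp_locked (a point): fixed point of the dock where clamp_grip is when the clamp is locked. About 5 N on the sleeve takes it through the dead centre (clamp_grip then 80 mm above the desk), after which it snaps on to its stop and stays.
- clamp_handle (a joint): angle of the toggle clamp's handle against its arm (rad): 0 open, 3.17 at dead centre, 3.29 locked against its stop
- clamp_tip: the clamp's sprung rubber-tipped spindle, 16 mm across, near the end of the 50 mm clamp arm; locked, it presses with some 17 N on the sill at the carrier's front right
- carrier: carrier, loose on the dock's plate: aluminium case with clear sides on a base 190 x 244 mm, 8 mm thick; roof at 126 mm. Origin: centre of the underside, axes as the dock's. The front 45 mm of its base is an open sill. About 1.5 kg with all that it carries.
- roof_catch_mid (a point): roof catch, which keeps the gate shut: midway between its two black thumb tabs, 42 mm above the roof. The tabs stand upright along y on a dark track behind the roof's front edge at the left, 18 mm wide in x, 8 mm thick, tops 14 mm above this point, outer faces 28 mm either side of it. This point's y is the line of squeezing. Take the tabs' upper 30 mm.
- roof_catch_bolt (a joint): travel (m) of each tab of the roof catch: 0 shut, 0.006 its bolt clears the gate's lug, 0.012 fully squeezed (outer faces 32 mm apart). Both tabs move together, geared; a stiff slide (3 N a tab) that stays where it is left.
- gate_catch_mid (a point): gate catch: midway between the two black thumb tabs on top of the gate near its free (right) end, 42 mm above the gate's top edge. Like the roof catch but 16 mm wide: outer faces 28 mm either side, tops 14 mm above this point. It turns with the gate, 128 mm from the hinge axis; its y, the line of squeezing, points along the gate to the hinge. Take the tabs' upper 30 mm.
- gate_catch_bolt (a joint): travel (m) of each tab of the gate catch: 0 shut, 0.006 its bolt clears the strike, 0.012 fully squeezed (outer faces 32 mm apart). Both tabs move together and spring back when let go (3 N a tab at rest, 7 N squeezed).
- gate (a joint): angle of the gate (rad): 0 shut, 1.40 wide on its stop. The gate (158 mm long, 110 mm high) is the carrier's front; hinged at its left end, its right end swings to the front and left (clockwise from above). A sprung ball under it rides over a ridge on the sill from 0.50 to 0.80 (7 N at the gate catch). A light spring (2 N there) pulls it shut: let go when wide, it falls back to 0.8.
- gate_hinge (a point): point on the gate's upright hinge axis, 70 mm above the carrier's underside
- oil_bottle: dropper bottle, 33 mm thick and 101 mm high, standing in a well of the tray in the carrier; origin under its centre
- stain_bottle: dropper bottle, 30 mm thick and 96 mm high, standing in another well; origin under its centre
- stain_bottle_2: a second bottle of the same shape in another well; origin under its centre
- tally_counter: hand tally counter, round metal case 71 x 48 x 34 mm, a bystander
- eraser: block eraser in a sleeve, 19 x 42 x 12 mm, a bystander
- petri_dish: covered petri dish, 94 mm across and 17 mm high, a bystander
- tape_roll: roll of tape lying flat, 98 mm across and 25 mm high, a bystander
- radio_b: black hand radio standing behind the dock, 43 x 56 x 245 mm with its aerial, a bystander

How it is judged:
On the way, in this order (a step that is already met when the one before it is completed fails the run):
1. the toggle clamp is locked over centre, its tip pressing on the carrier (value of joint clamp_handle above 3.2 rad and contact force between clamp_tip and carrier above 8 N), for 0.2 s.
2. the roof catch is drawn (value of joint roof_catch_bolt above 0.0085 m), for 0.2 s.
3. the gate catch is squeezed (value of joint gate_catch_bolt above 0.008 m), for 0.1 s.
4. the gate is past its check (value of joint gate above 0.85 rad), for 0.1 s.
At the end, for the whole second after the job is handed in: For the last second: gate at rest beyond 1.22 rad (stop 1.40), fingers pressing on it or its catch (over 1 N); roof catch drawn over 7.5 mm; clamp locked (handle over 3.2 rad, tip over 8 N on the carrier); carrier level, origin within 20 mm of the dock's; all three bottles standing (all of step 1 and value of joint gate above 1.22 rad and velocity of joint gate between -0.1 and 0.1 rad/s and contact force between the fingers and gate above 1 N and value of joint roof_catch_bolt above 0.0075 m and distance between carrier and dock below 0.02 m and angle between carrier's own z axis and vertical below 0.04 rad and angle between each of oil_bottle, stain_bottle, stain_bottle_2's own z axis and vertical below 0.25 rad); the arm keeps its last pose, push and grip.
It fails at once if the carrier is dragged or tipped out of its dock (distance between carrier and dock above 0.03 m or angle between carrier's own z axis and vertical above 0.15 rad).
It fails at once if a bottle falls over (angle between any of oil_bottle, stain_bottle, stain_bottle_2's own z axis and vertical above 0.6 rad).
It fails at once if a thing round the dock is moved by more than 30 mm (distance of any of tally_counter, eraser, petri_dish, tape_roll, radio_b from where it was at the start of the episode above 0.03 m).
It also fails if it takes over 54 s, if anything falls off the work surface, if the arm or the gripper's body presses on something with over 40 N, if the wrist force passes 120 N, or if a joint passes its speed limit or range.

ROBOT

A 7-joint arm with a two-finger parallel gripper is mounted at the origin on a cart in front of the work surface, level with it; the furniture and walls round the work are solid. World frame = base frame: x ahead of the robot, y to its left, z up, the work surface at z = 0. Lengths are in m, angles in rad, forces in N, time in s.
With the tool pointing down it reaches from about 0.4 to 0.875 m from the base axis. Payload 6.5 kg.
Tool frame: the origin (TCP) lies on the centre line of the jaws, within the pads' length; the fingertips stand 8 mm ahead of it and the grasp point (between the pads) lies 11 mm behind it; z points along the fingers, y is the line along which they close (so a half turn about z gives the same grasp; the last joint's range is limited). The gripper opens to 85 mm and grips with 20 to 120 N. Pads are 22 mm wide; open, the fingers measure 114 mm over their backs; the gripper's body (76 mm by 85 mm) begins 54 mm behind the grasp point. The pads swing forward as they close: fully open they stand 13 mm farther back than shut.
Start: joints at [1.221, 0.536, -0.004, 1.538, 0.003, 1.067, -0.071], TCP at [0.182, -0.624, 0.239] pointing down, gripper open.
Joint ranges: [-2.7, 2.7], [-0.37, 2.16], [-1.27, 1.26], [0.24, 2.4], [-1.31, 4.45], [0.19, 1.91], [-2.76, 2.76]. Speed limits (rad/s): [2.39, 2.39, 3.14, 3.14, 3.14, 3.14, 3.14].

INTERFACE

Orientations are given as a unit quaternion [w, x, y, z].
In Python, from bench import robot gives the robot as it stands. Calls block until the motion is done:
- robot.reach(position, orientation): joint-space move of the TCP to a pose.
- robot.move_linear(position, vel=0.15, rot=None, stop_force=None): straight line of the TCP; rot=None keeps the orientation; vel is the mean speed in m/s. With stop_force (N) it stops when the force on the tool has changed by that much, and returns True; else False.
- robot.move_joints(angles): joint-space move.
- robot.open() and robot.grab(f_grip=None): open the fingers fully, or close them until they stop; f_grip is the grip in N (None keeps the last).
- robot.wait(seconds).
- robot.solve_ik(position, orientation): joint angles nearest the present ones, or None.
- robot.get_state(): the state.
- robot.grab_frame(name): name is "side" or "top" or "wrist"; returns the picture (480x640x3 uint8, blue, green, red); there is no depth.
- robot.get_calibration(name): a dict with "mtx" (3x3 intrinsics, pixels), "extrinsics" (4x4, takes a point from world to camera coordinates); the wrist camera has in their place "T_tool_cam" (4x4, takes a point from camera to tool coordinates, whose origin is the TCP and whose axes are the flange's). Camera axes: x right, y down, z forward; pixel columns grow to the right and rows downward; lengths in m; the calibration is good to about 2 mm. A picture is of the moment at which its call begins: read the wrist's pose just before it. get_calibration takes no time and is no camera call.
A pose or a line that the arm cannot do raises robot.MotionError and nothing moves.
- robot.sign_off(): hands the job in; it is judged then, once.
Trained networks look in the newest picture that a camera, given by its name, has taken for a name from the list of things; names that differ only in an ending like _2 or _b are one class to them, and where a whole thing is asked for, a point or a joint stands for the part that bears it (a point fixed in the world has none). Each returns a list of dicts, best first, with "conf" (0 to 1); they miss things now and then, are a little off and sometimes report something else, mostly with a low value. They report only what shows in the picture. A call takes as long as a camera call.
- robot.search_frame(camera, label): "xyz" ([x, y, z] in m, in world coordinates, good to about 4 mm: the middle of the surface that is visible of it).
- robot.silhouettes(camera, label): "pixels" (480x640 bool, what is visible of it).
The state is a dict: "clock": time; "qpos": joint angles; "qd": joint speeds; "joint_torque": joint torques, N m; "eef_pos": TCP position; "tool_rot": TCP orientation; "contact_force": force on the tool from outside, world axes, zero at the start; "wrist_torque": the same for the moment, N m; "opening": finger opening in m; "grasp_force": force on a finger pad.
Only numpy, scipy, OpenCV 4.12 (cv2) and the standard library are available. Lean on these libraries where they do the work, as an engineer would, in place of code of your own. Each camera call takes 0.05 s, during which the arm holds its last target. There are 200 camera calls.

## Working session

There is one attempt and no reset: what is moved stays moved. The work goes in short steps, each a Python script; the robot and the scene stay as the last script left them, time stands still between calls to the robot, and variables do not carry over. Pictures are saved under pics/ and viewed, at most 10 in all, crops included, and the job is handed in when it is done.

```bash
mkdir -p pics; ls; python3 - <<'E'
from bench import robot
import cv2,numpy as np
ims={}
for c in("side","top"):
    im=robot.grab_frame(c); cv2.imwrite(f"pics/{c}0.png",im)
    k=robot.get_calibration(c); print(c,np.round(k["mtx"],1).tolist(),np.round(k["extrinsics"],3).tolist())
    for l in["dock","clamp_grip","clamp_tip","carrier","roof_catch_mid","gate_catch_mid","gate_hinge","oil_bottle","stain_bottle","tally_counter","eraser","petri_dish","tape_roll","radio_b"]:
        print(l,[(np.round(d["xyz"],3).tolist(),round(d["conf"],2)) for d in robot.search_frame(c,l)[:3]])
print(robot.get_state())
E
```

```text
pics
side [[590.7, 0.0, 319.0], [0.0, 590.7, 238.1], [0.0, 0.0, 1.0]] [[0.969, 0.246, -0.004, -0.556], [0.198, -0.793, -0.577, 0.079], [-0.145, 0.558, -0.817, 1.606], [0.0, 0.0, 0.0, 1.0]]
dock [([0.568, 0.069, 0.015], 0.97)]
clamp_grip [([0.543, 0.077, 0.096], 0.74)]
clamp_tip [([0.569, 0.068, 0.019], 0.2)]
carrier [([0.645, 0.149, 0.136], 0.87), ([0.312, 0.255, 0.016], 0.38)]
roof_catch_mid [([0.645, 0.154, 0.133], 0.65), ([0.589, 0.185, 0.142], 0.27)]
gate_catch_mid [([0.587, 0.186, 0.143], 0.73)]
gate_hinge [([0.587, 0.187, 0.145], 0.7)]
oil_bottle []
stain_bottle []
tally_counter [([0.593, -0.091, 0.019], 0.84), ([0.307, 0.251, 0.015], 0.41), ([0.589, 0.187, 0.142], 0.16)]
eraser [([0.589, -0.092, 0.024], 0.58), ([0.588, 0.187, 0.141], 0.27)]
petri_dish [([0.315, 0.25, 0.018], 0.81), ([0.587, -0.092, 0.02], 0.53)]
tape_roll [([0.258, 0.383, 0.024], 0.7), ([0.591, -0.093, 0.022], 0.45)]
radio_b [([0.795, 0.038, 0.097], 0.8)]
top [[514.4, 0.0, 321.7], [0.0, 514.4, 248.3], [0.0, 0.0, 1.0]] [[-0.023, -1.0, -0.003, 0.162], [-0.981, 0.023, -0.194, 0.551], [0.194, -0.001, -0.981, 1.152
[... 735 characters left out ...]
 array([ 1.22079809,  0.53641618, -0.00438611,  1.5378916 ,  0.00259888,
        1.06733344, -0.07120318]), 'qd': array([-0.00027291,  0.00021815, -0.00027327, -0.00077153, -0.0003026 ,
        0.00061338,  0.00019601]), 'joint_torque': array([ 7.45668021e-04, -5.83329463e+01,  1.04814772e+00, -2.59435397e+01,
        1.25348350e-02,  1.77948634e-03,  1.00928409e-05]), 'eef_pos': array([ 0.18199028, -0.6239868 ,  0.23928281]), 'tool_rot': array([-1.73095846e-05,  9.89947728e-01,  1.41433716e-01, -2.15481518e-05]), 'contact_force': array([ 0.04637822,  0.46294272, -0.26760718]), 'wrist_torque': array([-0.02296493,  0.0302115 ,  0.04758326]), 'grasp_force': 0.0, 'opening': 0.08503709095825812}
```

View pictures.

View pics/side0.png

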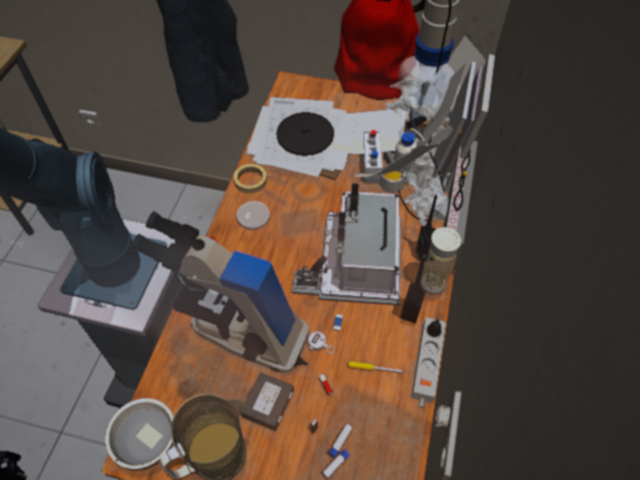

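View pics/top0.png

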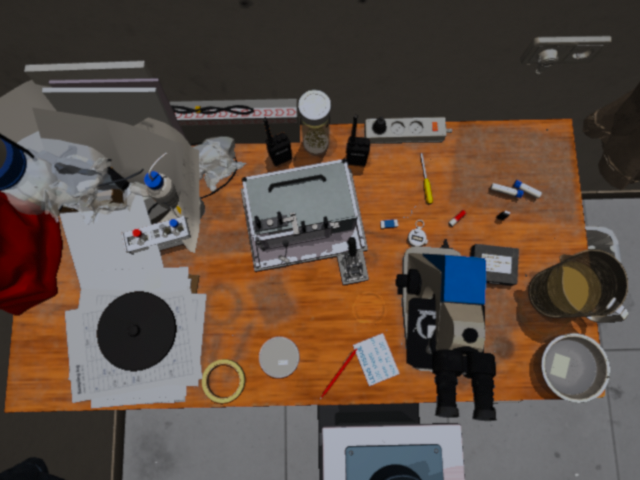

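```bash
cat > h.py <<'E'
from bench import robot
import numpy as np, cv2
from scipy.spatial.transform import Rotation as R
def P(c):
    k=robot.get_calibration(c); return k["mtx"]@np.array(k["extrinsics"])[:3]
def wristP(st):
    k=robot.get_calibration("wrist"); T=np.eye(4); q=st["tool_rot"]
    T[:3,:3]=R.from_quat(np.r_[q[1:],q[0]]).as_matrix(); T[:3,3]=st["eef_pos"]
    return k["mtx"]@np.linalg.inv(T@np.array(k["T_tool_cam"]))[:3]
def tri(Ps,uvs):
    A=np.vstack([np.array([u*p[2]-p[0],v*p[2]-p[1]]) for p,(u,v) in zip(Ps,uvs)])
    x=np.linalg.svd(A)[2][-1]; return x[:3]/x[3]
def proj(p,X): x=p@np.r_[X,1]; return x[:2]/x[2]
def rayz(p,uv,z): # point on plane z
    A=np.array([uv[0]*p[2]-p[0],uv[1]*p[2]-p[1]]); return np.r_[np.linalg.solve(A[:,:2],-A[:,3]-A[:,2]*z),z]
E
python3 - <<'E'
from h import *
S,T=P("side"),P("top")
for n,a,b in[("eyeL",(150,218),(447,415)),("bluefar",(300,320),(485,258)),("bluetopL",(232,256),(435,258)),("blue nearR",(270,262),(485,300))]:
    X=tri([S,T],[a,b]); print(n,X.round(3),proj(S,X).round(),proj(T,X).round())
a=cv2.resize(cv2.imread("pics/top0.png")[150:290,225:385],None,fx=4,fy=4,interpolation=3)
cv2.imwrite("pics/crop1.png",a)
print(robot.get_calibration("wrist"))
for p in([.5,.2,.45],[.45,.15,.45],[.45,.1,.4]):
    print(robot.solve_ik(p,[0,1,0,0]),robot.solve_ik(p,[0,0,1,0]))
E
```

```text
eyeL [ 0.214 -0.049  0.353] [149. 218.] [446. 414.]
bluefar [ 0.538 -0.159  0.232] [283. 322.] [476. 236.]
bluetopL [ 0.44  -0.072  0.341] [247. 251.] [449. 278.]
blue nearR [ 0.456 -0.11   0.359] [248. 263.] [473. 267.]
{'mtx': array([[345.86264759,   0.        , 315.32115859],
       [  0.        , 345.86264759, 233.5608426 ],
       [  0.        ,   0.        ,   1.        ]]), 'T_tool_cam': array([[ 1.50317866e-04, -9.57005625e-01, -2.90069321e-01,
         7.30967000e-02],
       [ 9.99999150e-01, -2.31817620e-04,  1.28303298e-03,
        -6.44462116e-04],
       [-1.29511295e-03, -2.90069267e-01,  9.57004777e-01,
        -1.35061552e-01],
       [ 0.00000000e+00,  0.00000000e+00,  0.00000000e+00,
         1.00000000e+00]])}
[ 0.35849455  0.36386051 -1.101523    1.48539317  0.32409357  1.4900654
 -2.31305832] [ 0.23607324  0.30139913 -0.90086761  1.4909123   0.23624441  1.46305054
  0.90268098]
[ 0.53316958  0.18044678 -1.07672241  1.63037352  0.16034546  1.42676745
 -2.13069384] [ 0.54173955  0.18346638 -1.08838569  1.63008796  0.1640256   1.42755701
  1.00751689]
[ 0.49153647  0.13532893 -0.88016216  1.75510834  0.10809894  1.30146795
 -1.98377583] [ 0.74165887  0.21371586 -1.20108653  1.74667821  0.20549948  1.32177876
  1.06786268]
```

View pics/crop1.png

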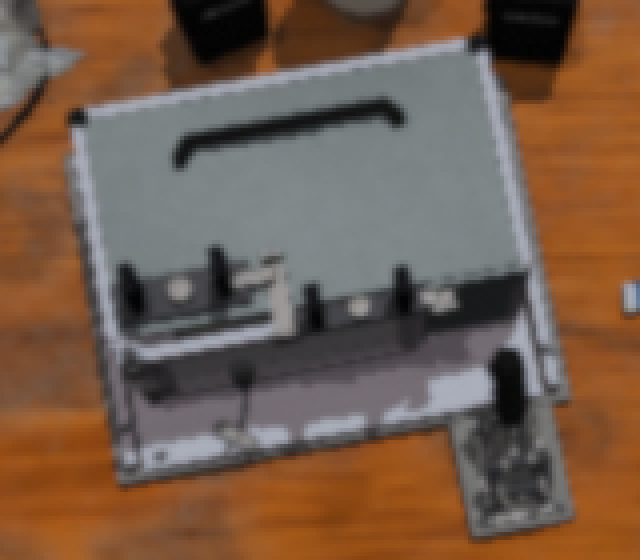

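```bash
python3 - <<'E'
from h import *
q=robot.get_state()["qpos"]
robot.reach([.15,-.52,.5],robot.get_state()["tool_rot"])
q=robot.get_state()["qpos"].copy(); print(q.round(2))
q[0]=-.066-.25; q[2]=0;q[4]=0; q[6]=-1.6
robot.move_joints(q); s=robot.get_state(); print(s["eef_pos"],s["tool_rot"],s["qpos"].round(2))
yaw=.17; o=(R.from_euler("z",yaw)*R.from_euler("y",np.pi)).as_quat(); o=np.r_[o[3],o[:3]]
print(o)
for p in([.44,.1,.42],[.44,.2,.42]):
    robot.reach(p,o); s=robot.get_state(); print(s["eef_pos"].round(3),s["qpos"].round(2),s["clock"])
    im=robot.grab_frame("wrist"); n=f"w{int(p[1]*10)}"; cv2.imwrite(f"pics/{n}.png",im); np.save(n+".npy",wristP(s))
    for l in["clamp_grip","roof_catch_mid","gate_catch_mid","gate_hinge","clamp_tip","carrier"]:
        print(l,[(np.round(d["xyz"],3).tolist(),round(d["conf"],2)) for d in robot.search_frame("wrist",l)[:3]])
E
```

```text
[ 1.2   0.19  0.    1.42 -0.    1.53 -0.08]
[0.52678873 0.12368762 0.4983556 ] [ 4.06137253e-04  9.89872467e-01  1.41953980e-01 -1.18405508e-03] [-0.31  0.19  0.    1.42  0.    1.53 -1.6 ]
[ 6.10112713e-17 -8.48976828e-02  9.96389675e-01  5.19848377e-18]
[0.44 0.1  0.42] [-0.11  0.04 -0.22  1.77  0.01  1.33  1.41] 7.775
clamp_grip [([0.543, 0.079, 0.1], 0.58)]
roof_catch_mid [([0.535, 0.084, 0.017], 0.72), ([0.612, 0.185, 0.138], 0.67)]
gate_catch_mid [([0.581, 0.198, 0.101], 0.84)]
gate_hinge [([0.585, 0.199, 0.102], 0.62)]
clamp_tip []
carrier [([0.612, 0.184, 0.138], 0.87)]
[0.44  0.201 0.42 ] [-0.23  0.11 -0.32  1.69  0.04  1.34  1.19] 8.6083
clamp_grip [([0.542, 0.08, 0.099], 0.72)]
roof_catch_mid [([0.608, 0.198, 0.14], 0.97), ([0.587, 0.141, 0.176], 0.17)]
gate_catch_mid [([0.58, 0.206, 0.106], 0.76)]
gate_hinge [([0.588, -0.079, 0.024], 0.69), ([0.577, 0.204, 0.111], 0.63)]
clamp_tip [([0.567, 0.092, 0.085], 0.52)]
carrier [([0.607, 0.196, 0.136], 0.92)]
```

View pics/w1.png

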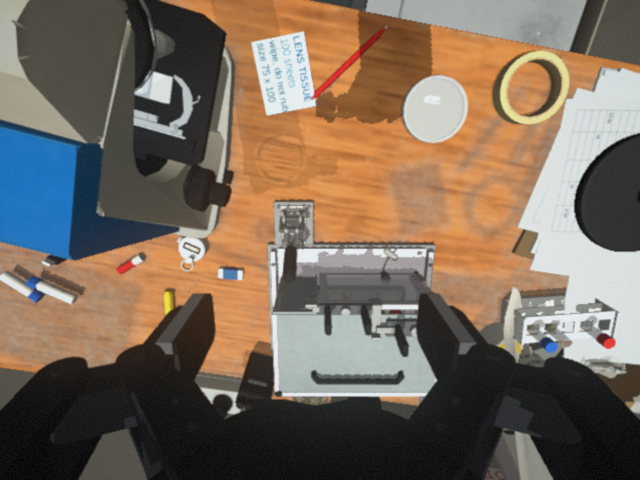

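View pics/w2.png

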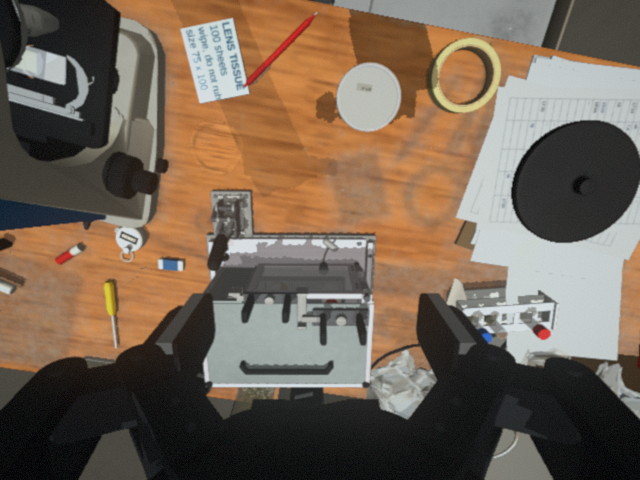

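```bash
python3 - <<'E'
import cv2
a=cv2.imread("pics/w1.png")[195:365,265:445]; b=cv2.imread("pics/w2.png")[185:355,200:380]
for n,i in(("z1",a),("z2",b)): cv2.imwrite(f"pics/{n}.png",cv2.convertScaleAbs(cv2.resize(i,None,fx=3.5,fy=3.5,interpolation=cv2.INTER_CUBIC),alpha=1.5,beta=15))
E
```

```text
(no output)
```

View pics/z1.png

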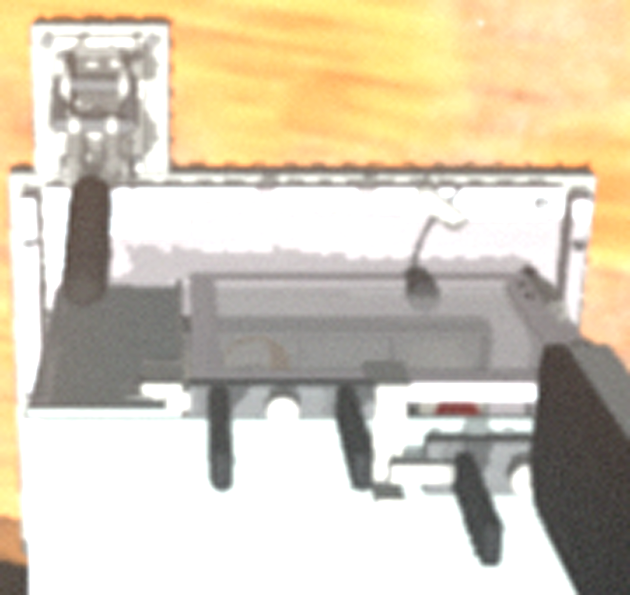

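View pics/z2.png

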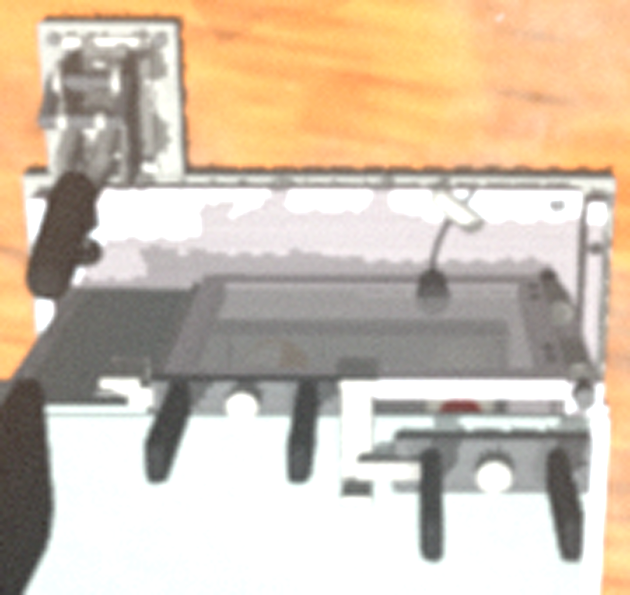

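```bash
python3 - <<'E'
from h import *
p1,p2=np.load("w1.npy"),np.load("w2.npy")
f=lambda z,o:np.array(z)/3.5+o
A=lambda z:f(z,(265-.36,195-.36)); B=lambda z:f(z,(200-.36,185-.36))
T={}
for n,a,b in[("gateR_top",(221,482),(158,475)),("gateL_top",(363,482),(300,475)),("roofR_top",(488,556),(431,553)),
 ("slv_in",(93,182),(76,180)),("slv_tip",(84,302),(45,290)),("dockFR",(12,172),(28,172)),("dockFL",(592,174),(612,174)),("tongueFR",(32,22),(40,18)),("tongueFL",(168,22),(180,18)),("roofFR",(30,408),None),("handle knob",(412,270),(430,275))]:
    if b is None: continue
    X=tri([p1,p2],[A(a),B(b)]); T[n]=X; print(n,X.round(4),(proj(p1,X)-A(a)).round(1),(proj(p2,X)-B(b)).round(1))
X=rayz(p2,B((570,553)),T["roofR_top"][2]); T["roofL_top"]=X; print("roofL_top",X.round(4))
for a,b in[("gateR_top","gateL_top"),("roofR_top","roofL_top"),("dockFR","dockFL"),("slv_in","slv_tip")]:
    d=T[b]-T[a]; print(a,np.linalg.norm(d).round(4),"yaw",np.arctan2(-d[0],d[1]).round(3), d.round(4))
E
```

```text
gateR_top [0.597  0.1423 0.1878] [-0.   0.1] [ 0.  -0.1]
gateL_top [0.5874 0.1902 0.1899] [-0.   0.1] [ 0.  -0.1]
roofR_top [0.6086 0.2395 0.1911] [-0.1  0.4] [ 0.1 -0.4]
slv_in [0.5333 0.0805 0.082 ] [-0.   0.3] [ 0.  -0.3]
slv_tip [0.5611 0.0851 0.135 ] [ 0.1 -0.8] [-0.1  0.8]
dockFR [0.5606 0.0404 0.0065] [ 0.  -0.2] [-0.   0.2]
dockFL [0.5136 0.3123 0.0096] [ 0.1 -0.3] [-0.1  0.3]
tongueFR [0.4862 0.0402 0.0083] [ 0.1 -0.3] [-0.1  0.3]
tongueFL [0.4768 0.1018 0.0017] [ 0.1 -0.5] [-0.1  0.5]
handle knob [0.5726 0.2358 0.0219] [-0.   0.3] [ 0.  -0.3]
roofL_top [0.6009 0.287  0.1911]
gateR_top 0.0489 yaw 0.199 [-0.0096  0.0479  0.0021]
roofR_top 0.0481 yaw 0.162 [-0.0078  0.0475  0.    ]
dockFR 0.276 yaw 0.171 [-0.047   0.2719  0.0031]
slv_in 0.06 yaw -1.405 [0.0278 0.0046 0.053 ]
```

```bash
cat >> h.py <<'E'
YAW=.18; O=np.array([.6288,.1942,0]); 
def quat(yaw):
    o=(R.from_euler("z",yaw)*R.from_euler("y",np.pi)).as_quat(); return np.r_[o[3],o[:3]]
RZ=R.from_euler("z",YAW).as_matrix()
def D(x,y,z): return O+RZ@np.array([x,y,z])/1000
E
python3 - <<'E'
from h import *
g=np.array([0,0,.011])
p=D(-103,-95,105)-g; print(p)
robot.reach(p+[0,0,.1],quat(YAW)); robot.move_linear(p,vel=.12,stop_force=12)
s=robot.get_state(); print(s["eef_pos"],s["contact_force"].round(1),s["clock"],s["qpos"].round(2))
robot.grab(20); s=robot.get_state(); print(s["opening"],s["grasp_force"],s["contact_force"].round(1))
cv2.imwrite("pics/g1.png",robot.grab_frame("wrist"))
E
```

```text
[0.54447191 0.0822948  0.094     ]
[0.54507492 0.08250218 0.09473149] [1.2 0.5 0.6] 11.0083 [-0.11  0.58 -0.16  1.89  0.14  0.68  1.4 ]
0.017388345947434918 21.955484747886658 [-0.1 -2.   2.3]
```

```bash
python3 - <<'E'
from h import *
g=np.array([0,0,.011])
for x,z in[(-115,112),(-125,117),(-137,120),(-146,121),(-154,120),(-160,118),(-166,114),(-170,110),(-174,102),(-179,89),(-182,78),(-184,70),(-184.5,66)]:
    st=robot.move_linear(D(x,-95,z)-g,vel=.08,stop_force=40)
    s=robot.get_state(); print(x,z,st,(s["eef_pos"]-D(x,-95,z)+g).round(4),s["contact_force"].round(1),round(s["opening"],4),s["clock"])
    if st: break
cv2.imwrite("pics/g2.png",robot.grab_frame("wrist"))
E
```

```text
-115 112 False [ 0.0002 -0.0005  0.0002] [ 2.4 -4.   1.3] 0.0176 12.0083
-125 117 False [-0.0004 -0.0005 -0.0003] [ 0.3 -3.9 -0.4] 0.0174 12.3
-137 120 False [-0.0002 -0.0003 -0.0002] [ 1.5 -5.4 -1.7] 0.0173 12.6083
-146 121 False [-0.0001 -0.0001 -0.0001] [ 1.1 -4.9 -1.7] 0.0173 12.875
-154 120 False [0.0003 0.0001 0.0002] [ 1.  -4.3  0.9] 0.017 13.125
-160 118 False [0.0004 0.0002 0.0005] [-0.2 -4.7  4.3] 0.0166 13.375
-166 114 False [-0.0001  0.0002  0.0003] [-1.  -4.7  6.1] 0.0167 13.625
-170 110 False [-0.0006  0.0001  0.    ] [-1.9 -4.   4.9] 0.0169 13.875
-174 102 False [-0.0005  0.0001 -0.0003] [-2.  -3.3  1.6] 0.0168 14.1333
-179 89 False [-0.      0.0002 -0.0001] [-0.7 -3.   1. ] 0.0167 14.4583
-182 78 False [0.0005 0.0004 0.0005] [-0.9 -1.7  4.6] 0.0169 14.75
-184 70 False [0.0011 0.0005 0.0006] [ 1.  -1.7  1.9] 0.017 15.0
-184.5 66 False [0.0009 0.0004 0.0004] [ 0.7 -0.5  1.7] 0.0163 15.25
```

View pics/g2.png

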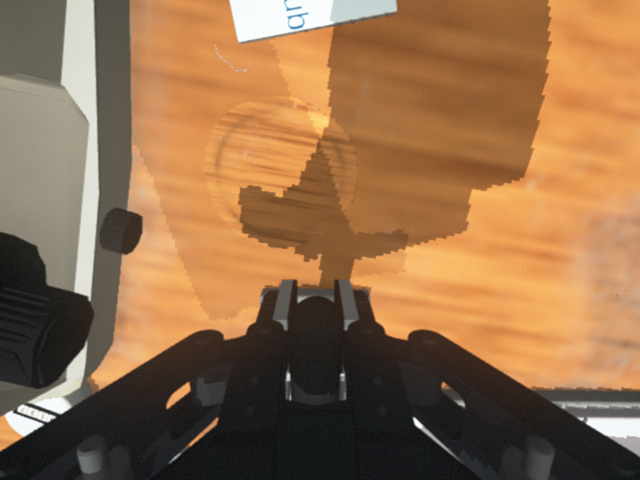

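```bash
python3 - <<'E'
from h import *
g=np.array([0,0,.011])
for z in(63,60):
    st=robot.move_linear(D(-184.5,-95,z)-g,vel=.05,stop_force=15)
    s=robot.get_state(); print(z,st,s["contact_force"].round(1),s["opening"],s["clock"],s["eef_pos"])
    if st: break
robot.wait(.1)
robot.open()
robot.move_linear(s["eef_pos"]+[0,0,.10],vel=.2)
robot.grab_frame("wrist");robot.grab_frame("top")
for c in("wrist","top"):
    for l in("clamp_grip","clamp_tip","roof_catch_mid","gate_catch_mid"):
        print(c,l,[(np.round(d["xyz"],3).tolist(),round(d["conf"],2)) for d in robot.search_frame(c,l)[:2]])
print(D(-184,-95,70),robot.get_state()["clock"])
E
```

```text
63 False [ 2.1 -0.6  1. ] 0.01647272927661203 15.55 [0.46461957 0.06799636 0.05197141]
60 False [ 2.8 -0.1 -0. ] 0.01634943250264805 15.8 [0.46416533 0.06787586 0.0487519 ]
wrist clamp_grip [([0.486, 0.072, 0.078], 0.78)]
wrist clamp_tip [([0.58, 0.086, 0.059], 0.46)]
wrist roof_catch_mid [([0.575, 0.16, 0.022], 0.74)]
wrist gate_catch_mid [([0.575, 0.206, 0.08], 0.9), ([0.579, 0.156, 0.02], 0.56)]
top clamp_grip []
top clamp_tip []
top roof_catch_mid [([0.624, 0.2, 0.135], 0.89), ([0.605, 0.236, 0.16], 0.48)]
top gate_catch_mid [([0.576, 0.209, 0.106], 0.66)]
[0.46478057 0.06779341 0.07      ] 17.725
```

```bash
python3 - <<'E'
from h import *
robot.reach([.45,.16,.30],quat(YAW)); s=robot.get_state()
im=robot.grab_frame("wrist"); p=wristP(s); np.save("w3.npy",p); cv2.imwrite("pics/w3.png",im)
o=im.copy()
c,sn=np.cos(np.radians(8)),np.sin(np.radians(8))
G=np.array([-184,70.])
for a,col in((-24,(0,255,0)),(0,(0,0,255)),(40,(255,0,0))):
    uv=proj(p,D(G[0]-a*c,-95,G[1]+a*sn)).round(1); print(uv); cv2.circle(o,tuple(int(v) for v in uv),2,col,1)
for X in(D(-49,-21,192)-[0,0,0],):
    print(proj(p,X))
m=robot.silhouettes("wrist","clamp_grip")
for d in m[:2]:
    v,u=np.nonzero(d["pixels"]); print(d["conf"],len(u),u.min(),u.max(),v.min(),v.max())
cv2.imwrite("pics/w3c.png",cv2.convertScaleAbs(cv2.resize(o[90:390,130:530],None,fx=2,fy=2,interpolation=2),alpha=1.4,beta=10))
print(s["clock"])
E
```

```text
[231.6 221.8]
[229.3 201. ]
[225.2 163.9]
[293.74048289 387.32251387]
0.76 1538 220 248 177 265
0.24 27 237 249 279 295
18.4667
```

View pics/w3c.png

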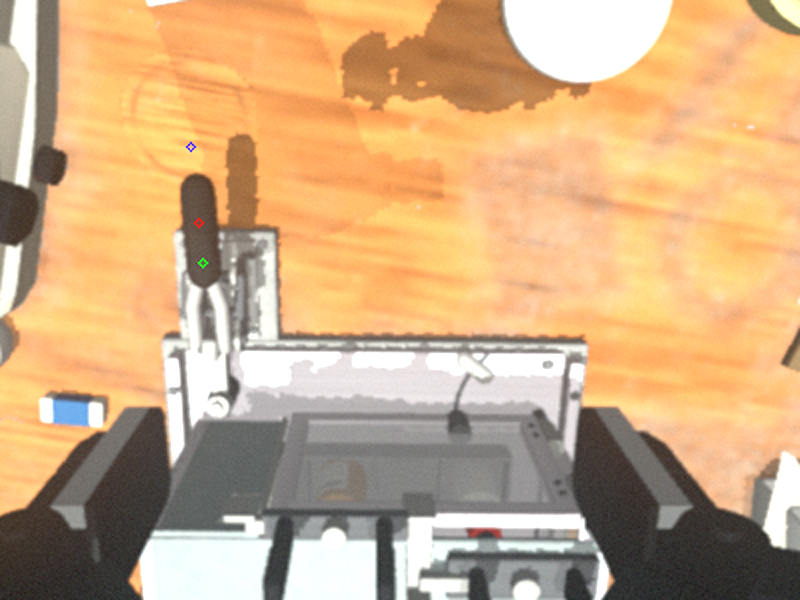

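```bash
python3 - <<'E'
from h import *
def sil():
    s=robot.get_state(); p=wristP(s); robot.grab_frame("wrist"); d=robot.silhouettes("wrist","clamp_grip")[0]["pixels"]
    n,l,st,_=cv2.connectedComponentsWithStats(d.astype(np.uint8)); k=1+st[1:,4].argmax(); m=l==k
    r=[(v,np.nonzero(m[v])[0].mean().round(1),m[v].sum()) for v in range(480) if m[v].any()]
    return p,r
p1,r1=sil()
robot.move_linear([.45,.07,.30],vel=.2)
p2,r2=sil()
print([(int(a),float(b),int(c)) for a,b,c in r1[::4]]);print([(int(a),float(b),int(c)) for a,b,c in r2[::4]])
for i in(3,len(r1)//3,len(r1)//2):
    j=i*len(r2)//len(r1) if i>3 else 3
    X=tri([p1,p2],[(r1[i][1],r1[i][0]),(r2[j][1],r2[j][0])]); dk=RZ.T@(X-O); print(X.round(4),(dk*1000).round(1))
print(robot.get_state()["clock"])
E
```

```text
[(178, 229.0, 5), (182, 229.0, 15), (186, 229.0, 17), (190, 229.5, 18), (194, 229.5, 18), (198, 229.5, 18), (202, 230.5, 18), (206, 231.0, 17), (210, 231.0, 17), (214, 231.5, 16), (218, 231.5, 18), (222, 231.5, 18), (226, 232.0, 17), (230, 233.0, 15), (234, 233.5, 16), (238, 234.2, 16), (242, 234.1, 17), (246, 235.5, 24), (250, 235.5, 24), (254, 234.8, 17), (258, 235.5, 14), (262, 237.4, 11), (266, 243.0, 3)]
[(190, 309.0, 1), (194, 310.5, 14), (198, 310.5, 16), (202, 310.5, 18), (206, 310.5, 18), (210, 310.5, 18), (214, 310.5, 18), (218, 310.5, 18), (222, 310.0, 17), (226, 310.5, 18), (230, 310.5, 18), (234, 310.5, 18), (238, 310.5, 16), (242, 309.5, 16), (246, 309.0, 17), (250, 309.4, 17), (254, 310.5, 22), (258, 310.0, 25), (262, 310.6, 17), (266, 310.7, 15), (270, 310.7, 15), (274, 310.5, 11)]
[0.4428 0.0639 0.0662] [-206.4  -94.9   66.2]
[0.4709 0.0694 0.0676] [-177.6  -94.5   67.6]
[0.4869 0.0723 0.0702] [-161.4  -94.5   70.2]
19.3667
```

```bash
python3 - <<'E'
from h import *
robot.reach(D(-186,-95,110),quat(YAW)); robot.grab(20)
for f in(6,25):
    st=robot.move_linear(D(-186,-95,58),vel=.04,stop_force=f); s=robot.get_state(); print(st,s["eef_pos"].round(4),s["contact_force"].round(1),s["clock"])
robot.move_linear(D(-186,-95,120),vel=.3); robot.open(); print(robot.get_state()["clock"])
E
```

```text
True [0.462  0.0673 0.0842] [-1.4  0.3  6.9] 21.65
False [0.4619 0.0672 0.0575] [-4.4 -0.2  3.4] 22.475
23.6167
```

```bash
cat > sl.py <<'E'
from h import *
def sil():
    s=robot.get_state(); p=wristP(s); im=robot.grab_frame("wrist"); d=robot.silhouettes("wrist","clamp_grip")[0]["pixels"]
    n,l,st,_=cv2.connectedComponentsWithStats(d.astype(np.uint8)); k=1+st[1:,4].argmax(); m=l==k
    return p,[(v,np.nonzero(m[v])[0].mean().round(1),m[v].sum()) for v in range(480) if m[v].any()],im
robot.reach([.45,.07,.30],quat(YAW)); p1,r1,im=sil()
robot.move_linear([.45,.16,.30],vel=.25); p2,r2,im=sil(); cv2.imwrite("pics/w4.png",im)
print([(int(a),float(b),int(c)) for a,b,c in r1[::4]]);print([(int(a),float(b),int(c)) for a,b,c in r2[::4]])
for k in(3,20,35,50):
    X=tri([p1,p2],[(r[k][1],r[k][0]) for r in(r1,r2)]); print(X.round(4),(RZ.T@(X-O)*1000).round(1))
for l in("clamp_tip","clamp_grip"): print(l,[(np.round(d["xyz"],3).tolist(),round(d["conf"],2)) for d in robot.search_frame("wrist",l)[:2]])
print(robot.get_state()["clock"])
E
python3 sl.py; python3 - <<'E'
import cv2,numpy as np
f=lambda n:cv2.resize(cv2.imread(f"pics/{n}.png")[130:330,190:320],None,fx=3,fy=3,interpolation=2)
cv2.imwrite("pics/cmp.png",cv2.convertScaleAbs(np.hstack([f("w3"),f("w4")]),alpha=1.4,beta=10))
E
```

```text
[(192, 312.0, 7), (196, 312.0, 15), (200, 312.0, 17), (204, 311.5, 18), (208, 311.0, 19), (212, 311.0, 19), (216, 311.0, 19), (220, 311.5, 18), (224, 311.0, 17), (228, 311.0, 17), (232, 311.0, 17), (236, 311.0, 17), (240, 311.5, 16), (244, 311.5, 16), (248, 311.5, 18), (252, 311.6, 17), (256, 311.0, 23), (260, 311.0, 25), (264, 311.0, 14), (268, 311.0, 14), (272, 311.0, 14), (276, 311.5, 11)]
[(177, 226.0, 3), (181, 227.0, 15), (185, 226.5, 18), (189, 226.5, 18), (193, 227.0, 19), (197, 227.0, 19), (201, 227.0, 19), (205, 228.0, 19), (209, 228.5, 18), (213, 228.5, 18), (217, 229.5, 18), (221, 229.5, 18), (225, 230.0, 17), (229, 230.5, 16), (233, 231.0, 17), (237, 231.0, 18), (241, 231.6, 19), (245, 233.0, 27), (249, 233.5, 26), (253, 233.0, 20), (257, 232.9, 19), (261, 233.7, 15), (265, 233.0, 8)]
[0.4427 0.0645 0.0714] [-206.3  -94.3   71.4]
[0.4605 0.0672 0.0724] [-188.3  -94.9   72.4]
[0.4771 0.0701 0.0709] [-171.4  -94.9   70.9]
[0.4936 0.0737 0.0714] [-154.6  -94.4   71.4]
clamp_tip []
clamp_grip [([0.489, 0.07, 0.076], 0.82)]
25.175
```

View pics/cmp.png

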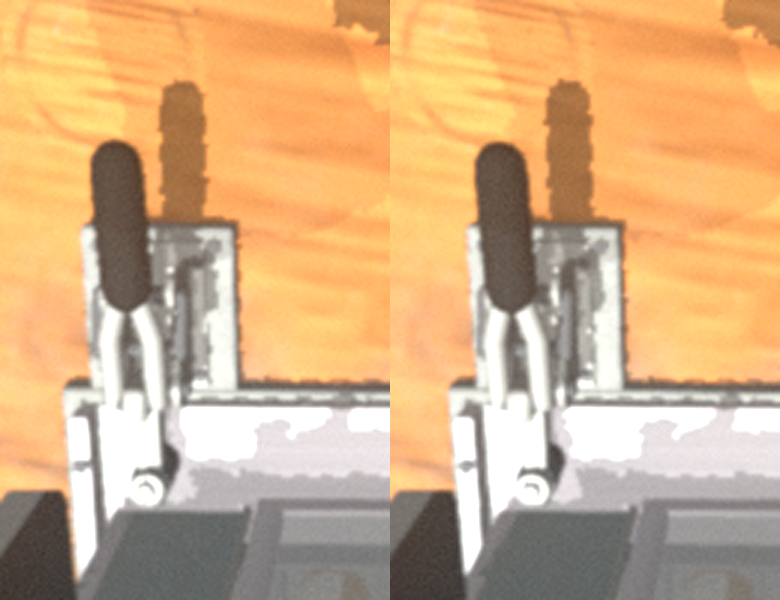

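```bash
python3 - <<'E'
from h import *
m=np.array([.5959,.2617,.170])
robot.reach(m+[0,0,.07],quat(YAW)); st=robot.move_linear(m,vel=.12,stop_force=10)
s=robot.get_state(); print(st,s["eef_pos"].round(4),s["contact_force"].round(1),s["clock"])
robot.grab(30); robot.wait(.25); s=robot.get_state(); print(s["opening"],s["grasp_force"],s["contact_force"].round(1),s["clock"],s["qpos"].round(2))
E
```

```text
False [0.5963 0.2618 0.171 ] [ 0.5 -0.6  1. ] 26.6833
0.030165955789439244 30.104919970035553 [-1.6 -0.2  8.7] 27.4917 [-0.29  0.63 -0.28  1.58  0.2   0.96  1.12]
```

```bash
python3 - <<'E'
from h import *
robot.open()
s=robot.get_state(); robot.move_linear(s["eef_pos"]+[0,0,.055],vel=.2)
m=np.array([.5843,.1648,.168])
robot.move_linear(m+[0,0,.055],vel=.25); st=robot.move_linear(m,vel=.12,stop_force=10)
s=robot.get_state(); print(st,s["eef_pos"].round(4),s["contact_force"].round(1),s["clock"])
if not st:
    robot.grab(35); robot.wait(.15); s=robot.get_state(); print(s["opening"],s["grasp_force"],s["contact_force"].round(1),s["eef_pos"].round(4),s["clock"])
E
```

```text
False [0.5845 0.1656 0.1682] [ 0.3 -1.4  0.6] 29.65
0.02983356799902117 34.92214322090149 [-1.6 -2.1 11.1] [0.5858 0.1649 0.1703] 30.375
```

```bash
cat > sw.py <<'E'
from h import *
import sys
m=np.array([.5843,.1648,.169]); ey=lambda y:np.array([-np.sin(y),np.cos(y),0]); H=m+.128*ey(YAW)
for th in eval(sys.argv[1]):
    y=YAW-th; st=robot.move_linear(H-.128*ey(y),vel=.08,rot=quat(y),stop_force=40)
    s=robot.get_state(); f=s["contact_force"]; q=s["tool_rot"]; r=R.from_quat(np.r_[q[1:],q[0]]).as_matrix()[:,1]
    print(round(th,2),st,"rad%.1f tan%.1f z%.1f"%(f@ey(y),f@[np.cos(y),np.sin(y),0],f[2]),"tq",s["wrist_torque"].round(2),"op%.4f"%s["opening"],"yaw%.3f"%(YAW-np.arctan2(-r[0],r[1])),round(s["clock"],2))
    if st: break
E
python3 sw.py "[.08,.16,.26,.36,.46]"
```

```text
0.08 False rad-0.2 tan0.8 z6.1 tq [-0.16 -0.3  -0.1 ] op0.0292 yaw0.080 30.65
0.16 False rad-0.2 tan1.2 z5.8 tq [-0.1  -0.29 -0.07] op0.0295 yaw0.159 30.93
0.26 False rad1.0 tan1.2 z6.7 tq [ 0.07 -0.31 -0.04] op0.0295 yaw0.259 31.23
0.36 False rad2.0 tan0.9 z6.4 tq [ 0.13 -0.25 -0.  ] op0.0293 yaw0.359 31.54
0.46 False rad2.8 tan1.2 z6.5 tq [ 0.39 -0.46 -0.02] op0.0296 yaw0.458 31.85
```

```bash
python3 sw.py "[.56,.66,.76,.86,.96,1.06,1.16,1.26,1.32,1.36]"; python3 - <<'E'
from h import *
im=robot.grab_frame("top"); cv2.imwrite("pics/end_top.png",cv2.resize(im[130:310,220:400],None,fx=3.2,fy=3.2,interpolation=2))
for l in("gate_catch_mid","clamp_grip","clamp_tip","roof_catch_mid","carrier","tally_counter","petri_dish"): print(l,[(np.round(d["xyz"],3).tolist(),round(d["conf"],2)) for d in robot.search_frame("top",l)[:2]])
E
```

```text
0.56 False rad3.8 tan2.3 z5.6 tq [ 0.34 -0.68  0.01] op0.0295 yaw0.558 32.16
0.66 False rad4.5 tan-0.5 z7.8 tq [ 0.61 -0.06 -0.21] op0.0296 yaw0.658 32.47
0.76 False rad4.6 tan-2.9 z7.3 tq [ 0.82 -0.1  -0.2 ] op0.0294 yaw0.758 32.77
0.86 False rad5.8 tan1.4 z2.9 tq [ 0.6  -0.82  0.01] op0.0293 yaw0.858 33.08
0.96 False rad6.7 tan0.9 z3.5 tq [ 0.56 -0.87  0.06] op0.0291 yaw0.958 33.39
1.06 False rad6.2 tan1.8 z3.6 tq [ 0.58 -1.02  0.12] op0.0293 yaw1.058 33.7
1.16 False rad7.3 tan0.4 z2.8 tq [ 0.52 -1.08  0.15] op0.0296 yaw1.158 34.01
1.26 False rad7.6 tan1.2 z2.1 tq [ 0.47 -1.18  0.25] op0.0292 yaw1.258 34.32
1.32 False rad7.4 tan0.5 z2.9 tq [ 0.39 -1.2   0.25] op0.0294 yaw1.318 34.57
1.36 False rad7.1 tan-0.5 z1.4 tq [ 0.39 -1.22  0.23] op0.0295 yaw1.358 34.82
gate_catch_mid []
clamp_grip [([0.487, 0.072, 0.072], 0.93)]
clamp_tip []
roof_catch_mid [([0.634, 0.187, 0.136], 0.9)]
carrier [([0.638, 0.182, 0.141], 0.92)]
tally_counter [([0.587, -0.082, 0.02], 0.86)]
petri_dish [([0.301, 0.282, 0.014], 0.9)]
```

```bash
python3 - <<'E'
from h import *
robot.grab_frame("side")
for l in("carrier","petri_dish","clamp_grip","roof_catch_mid","radio_b"): print(l,[(np.round(d["xyz"],3).tolist(),round(d["conf"],2)) for d in robot.search_frame("side",l)[:2]])
s=robot.get_state(); print(s["opening"],s["grasp_force"],s["contact_force"].round(1),s["clock"])
print(robot.sign_off())
E
```

```text
carrier [([0.628, 0.195, 0.136], 0.57), ([0.575, 0.066, 0.018], 0.41)]
petri_dish [([0.311, 0.255, 0.017], 0.76)]
clamp_grip [([0.497, 0.071, 0.073], 0.83)]
roof_catch_mid [([0.627, 0.195, 0.137], 0.76), ([0.496, 0.069, 0.072], 0.7)]
radio_b [([0.798, 0.039, 0.092], 0.75), ([0.486, 0.254, 0.089], 0.34)]
0.0294473766096554 36.48317992687225 [6.2 2.8 1.8] 35.5167
the job is handed in; nothing more can be done
None
```

Job handed in at about 35.5 s with the gripper holding the gate at about 1.36 rad by arm pose and the roof catch squeezed to its stop; I read the clamp as locked because pressing on its handle left it unmoved, but it measured about 10 mm from its stated locked point and I could not read its joint or tip force.

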